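Centre a culture dish between the stops of an imaging stage

ROBOT

A 6-joint arm with a two-finger parallel gripper is mounted at the origin on the work surface. World frame = base frame: x ahead of the robot, y to its left, z up, the work surface at z = 0. Lengths are in mm, angles in rad, forces in N, time in s.
With the tool pointing down it reaches from about 350 to 725 mm from the base axis. Payload 6 kg.
Tool frame: the origin (TCP) lies on the centre line of the jaws, within the pads' length; the fingertips stand 19 mm ahead of it and the grasp point (between the pads) is the TCP; x points along the fingers, y is the direction in which the jaws open and shut, and the axes are right-handed (so a half turn about x gives the same grasp; the last joint's range is limited). The gripper opens to 85 mm and grips with 20 to 120 N. Pads are 22 mm wide; open, the fingers measure 114 mm over their backs; the gripper's body (76 mm by 85 mm) begins 54 mm behind the grasp point. The pads swing forward as they close: fully open they stand 13 mm farther back than shut.
Start: joints at [1.627, 0.04, 0.085, 0, -1.615, -0.334], TCP at [164.518, 576.983, 250.261] pointing down, gripper open.
Joint ranges: [-2.56, 2.56], [-1.29, 2.01], [-1.08, 1.49], [-3.29, 1.98], [-2.81, -0.18], [-2.99, 2.99]. Speed limits (rad/s): [2.57, 2.57, 3.01, 3.14, 3.14, 3.14].

INTERFACE

Orientations are given as a rotation vector (axis times angle).
In Python, from cell import state, camera, hand_in gives the robot as it stands.
- The arm moves only by the shell command python3 -m creep 'ROWS' [FORCE]. ROWS is JSON, a list of rows, each a list of 5 numbers: the gripper's target within -1 to 1 (fully open at 1, half-way at 0, shut at -1), then the shift along the tool's x, y, z in cm, then the turn about the tool's x in rad. In form: [[fingers, x, y, z, twist], ...]. A call has 1 to 5 rows; each row shifts and turns the commanded pose from where the row before left it, along the tool's axes as they then stand; what a row does not reach is not made up. A row lasts 1/12 s, in which the tool goes at most 41.7 mm and 7.16 degrees, less where a joint would pass 70% of its speed; a pose out of reach is approached as far as the arm can. A call with a gripper value outside its range is refused whole. The fingers move at their own pace and stop on an object; FORCE is the grip in N (left out, the last holds). Time passes only in rows, so rows that do not move let the fingers close. It gives the time, the measured TCP pose, the force and the opening at its end, in the units of the state.
- state(): the state, without advancing time (a new reading comes with each control period).
- camera(name): name is "scene" or "top" or "wrist"; returns a dict with "frame" (384x512x3 uint8, red, green, blue), "fovy" (degrees; the focal length in pixels is half the picture's height over the tangent of half this angle, whatever the lens; pixels are square), "cx", "cy" (the principal point, pixels), "k1" (the pictures are not rectified: a ray, as slopes to the right and down, at radius r is drawn at 1 + k1 r^2 times it, then the intrinsics apply), "R" (3x3) and "t" (3): a world point X has camera coordinates R X + t. Camera axes: x right, y down, z forward; pixel columns grow to the right and rows downward; lengths in mm; the calibration is good to about 2 mm. A picture is of the moment at which its call begins. There is no depth.
- hand_in(): hands the job in, once; it reports no verdict.
The state is a dict: "t": time; "joint_pos": joint angles; "dq": joint speeds; "joint_torque": joint torques, N m; "tcp_pos": TCP position; "tcp_rot": TCP orientation; "wrist_force": force on the tool from outside, world axes, zero at the start; "ft_torque": the same for the moment, N m; "finger_gap": finger opening in mm.
Only numpy, scipy, OpenCV 4.12 (cv2) and the standard library are available. Lean on these libraries where they do the work, as an engineer would, in place of code of your own. Each camera call takes 0.05 s, during which the arm holds its last target.

TASK

Slide the covered culture dish over the stage plate until it rests against the low back fence and sits centred over the round light window. Then slide the two side stops in so that it is held there between them: the plain stop touching its side, and the sprung stop's nose pressed part of the way in but not bottomed. Be gentle, for the dish cracks under a hard push, and leave the things around the stage where they are.

Things in the scene. Friction and masses are not known exactly. Their poses are not given: they have to be found in the camera images.
- stage: Fixed grey housing 270 (x) by 440 mm (y); its aluminium plate top (250 x 420 mm, flat) is 50 mm above the table. Origin: centre of the underside, below the light window's middle. x points to the back fence (away from the robot, stage turned up to 14 degrees), y to the plain stop, z up.
- window (a point): Centre of the round light window in the plate top, a flush black disc 60 mm across with white rim. Axes as the stage. The dish belongs centred on it within 2.5 mm along x and y; touching the fence, its centre is at x = 0.
- fence (a point): Middle of the near face, at plate level, of the fixed back fence: a steel bar along stage y, 110 mm long, 12 mm high above the plate, 10 mm thick, its face 45 mm beyond the window's centre.
- dish: Closed round culture dish, clear with an amber layer, 90 mm across, 15 mm high, about 60 g (varies), loose on the plate, on the robot's side of the window. Too wide to grip. Origin: centre of its underside, on the plate top. Slides with under 1 N; cracks if pressed with over 20 N.
- plain_stop: Steel stop on the stage's +y side; slides only along stage y (inwards -y) on the line x = 0, takes 5 N to slide, stays where left. Origin: underside centre of its block (24 mm along x, 30 along y, 20 high) on the plate top. A rigid nose reaches inwards: flat face 18 mm wide, 3 to 15 mm above the plate, 45 mm inwards of the origin. It starts drawn back, clear of the dish.
- plain_tab (a point): Middle of the outer face of the plain stop's dark upright push tab (32 mm wide along x, 6 mm thick, from the plate to 34 mm above it), 17 mm above the plate, 21 mm outwards (+y) of the stop's origin. Axes as the stage. Push it towards -y.
- sprung_stop: Like stop on the -y side (inwards +y), same block and 5 N to slide, stays where left. Its sprung nose sits in a brass screw: face 45 mm inwards of the origin plus the screw's setting, 0 to 12 mm, different each time and not reported: feel for it. The nose gives 8 mm: 0.7 N at first, evenly up to 3.5 N bottomed. Well set it bears on the dish with 1.2 to 3.2 N; bottomed it shoves the dish away.
- sprung_tab (a point): Middle of the outer face of the sprung stop's dark push tab (same tab), 17 mm above the plate, 21 mm outwards (-y) of the stop's origin. Axes as the stage. Push it towards +y.
- tube_rack: Bystander: white rack with capped tubes, 50 x 170 mm, 101 mm high, on the table on the +y side. Leave alone.
- spare_dishes: Bystander: stack of three spare culture dishes, 90 mm across, 45 mm high, on the table on the +y side. Leave alone.
- bottle: Bystander: white bottle, 60 mm across, 150 mm high, on the table on the -y side. Leave alone.
- pen_tray: Bystander: flat steel case 170 x 50 x 18 mm, on the table on the -y side. Leave alone.
Things that resemble listed ones, but are neither listed nor needed, are in the scene too. Of the things shaped like the dish, the clear one is meant.

How it is judged (in metres and radians):
At the end, for the whole second after the job is handed in: The dish lies flat and still on the plate, against the fence with its centre within 2.5 mm of the window's centre along and across the stage; the plain stop bears on it (over 0.3 N) and the sprung stop's nose bears on it with 1.2 to 3.2 N (x of dish in the frame of window between -0.0025 and 0.0025 m and y of dish in the frame of window between -0.0025 and 0.0025 m and z of dish in the frame of window below 0.003 m and angle between dish's own z axis and vertical below 0.05 rad and contact force between dish and plain_stop above 0.3 N and contact force between dish and sprung_stop between 1.2 and 3.2 N and linear speed of dish below 0.01 m/s); the robot touches nothing.
It fails at once if the dish is pressed with more than 20 N (contact force between dish and anything else above 20 N).
It fails at once if the dish is tipped by more than 0.3 rad (angle between dish's own z axis and vertical above 0.3 rad).
It fails at once if a bystander is moved by more than 20 mm (distance of any of tube_rack, spare_dishes, bottle, pen_tray from where it was at the start of the episode above 0.02 m).
It also fails if it takes over 72 s, if anything falls off the work surface, if the arm or the gripper's body presses on something with over 40 N, if the wrist force passes 120 N, or if a joint passes its speed limit or range.

## Working session

There is one attempt and no reset: what is moved stays moved. The work goes in short steps, Python scripts to look and compute and a shell command to move; the robot and the scene stay as the last step left them, time stands still between calls to the robot, and variables do not carry over. Pictures are saved under pics/ and viewed, and the job is handed in when it is done.

```bash
mkdir -p pics; ls
python3 - <<'E'
from cell import state,camera
import cv2
print(state())
for n in("scene","top","wrist"):
    c=camera(n);cv2.imwrite(f"pics/a_{n}.png",c["frame"][:,:,::-1])
    print(n,{k:v for k,v in c.items() if k!="frame"})
E
```

```text
pics
{'t': 0.0, 'joint_pos': array([ 1.62668515e+00,  4.08146913e-02,  8.37988175e-02, -4.38490604e-04,
       -1.61549173e+00, -3.33671699e-01]), 'dq': array([ 0.00149214,  0.00047107,  0.00072961, -0.00045197, -0.00013431,
        0.00025769]), 'joint_torque': array([ 7.52291962e-04, -3.68206537e+01,  3.47418737e+01,  6.93265021e+00,
       -5.33414102e-03, -6.35497031e-06]), 'tcp_pos': array([164.39684583, 576.7343554 , 249.27553858]), 'tcp_rot': array([-2.0733342 ,  0.29167484,  2.07354056]), 'wrist_force': array([-0.25229469,  0.24489518, -0.93159861]), 'ft_torque': array([ 0.01160629,  0.04070147, -0.0612934 ]), 'finger_gap': 85.37840755834681}
scene {'fovy': 55.49191546767126, 'cx': 254.43294418209334, 'cy': 193.42751445880455, 'k1': 0.016724506417237068, 'R': array([[ 0.83979906,  0.54285556, -0.00673662],
       [ 0.31143889, -0.49188647, -0.81305198],
       [-0.44468344,  0.68070224, -0.58215213]]), 't': array([-426.92735232, -121.68277531, 1539.28731712])}
top {'fovy': 55.496207747275605, 'cx': 257.24150635866255, 'cy': 192.55344904193524, 'k1': -0.06791139516132107, 'R': array([[-0.01482612, -0.99979507, -0.01378391],
       [-0.99005878,  0.01660734, -0.13967038],
       [ 0.13987067,  0.01157612, -0.99010211]]), 't': array([  11.29291106,  546.18233942, 1091.5825537 ])}
wrist {'fovy': 60.940527622324886, 'cx': 247.86833337361668, 'cy': 190.28586064605292, 'k1': -0.014802214734781516, 'R': array([[-0.27393821, -0.96174571,  0.00174338],
       [-0.92899057,  0.26507661,  0.25828455],
       [-0.24886619,  0.06913442, -0.96606731]]), 't': array([599.53341382, -33.50842052, 378.70676368])}
```

View pics/a_top.png

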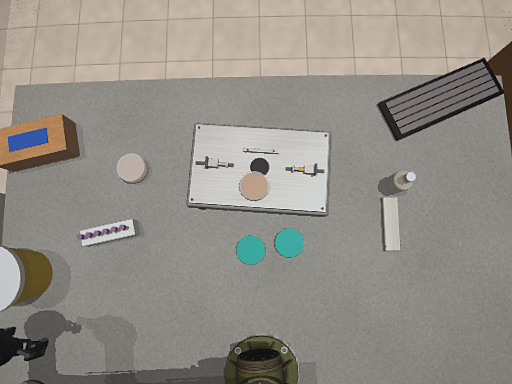

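View pics/a_scene.png

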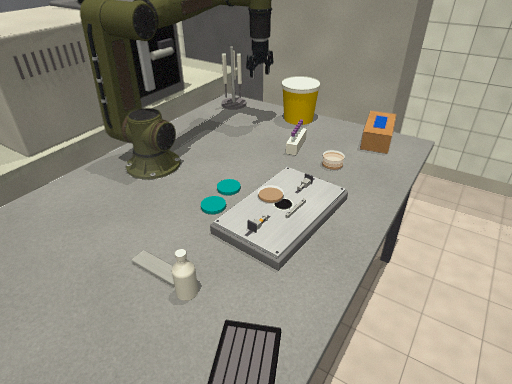

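View pics/a_wrist.png

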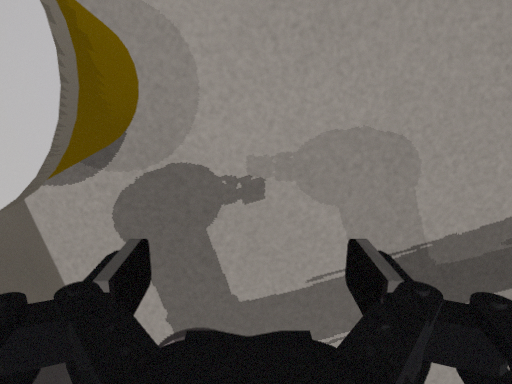

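The top picture has four dish-like things. The amber-clear disc at (254,186) lies on the plate, the teal discs at (251,250) and (289,242) lie on the table, and the spare stack is at (132,168). The clear one on the plate on the robot's side of the window fits the description. I'll confirm it in a crop and measure.

```bash
cat > h.py <<'E'
import numpy as np,cv2
from cell import state,camera
from scipy.spatial.transform import Rotation as Rn
def K(c):
    h=c["frame"].shape[0]; f=h/2/np.tan(np.radians(c["fovy"])/2)
    return np.array([[f,0,c["cx"]],[0,f,c["cy"]],[0,0,1.]])
def ray(c,uv):
    d=np.array([c["k1"],0,0,0,0.])
    p=cv2.undistortPoints(np.array(uv,float).reshape(-1,1,2),K(c),d).reshape(-1,2)
    R=np.array(c["R"]);t=np.array(c["t"])
    return -R.T@t,(R.T@np.c_[p,np.ones(len(p))].T).T
def plane(c,uv,z):
    o,d=ray(c,uv); return o+d*((z-o[2])/d[:,2])[:,None]
def proj(c,X):
    R=np.array(c["R"]);t=np.array(c["t"])
    return cv2.projectPoints(np.array(X,float).reshape(-1,1,3),cv2.Rodrigues(R)[0],t,K(c),np.array([c["k1"],0,0,0,0.]))[0].reshape(-1,2)
def save(n,im,box=None,s=1):
    if box: im=im[box[1]:box[3],box[0]:box[2]]
    cv2.imwrite("pics/"+n,cv2.resize(im,None,fx=s,fy=s,interpolation=cv2.INTER_CUBIC)[:,:,::-1])
E
python3 - <<'E'
from h import *
c=camera("top");save("b_crop.png",c["frame"],(180,115,340,225),5)
print(plane(c,[(260,167),(254,186)],[50,65]).round(1))
print(plane(c,[(199,129),(326,136),(323,207),(192,200)],50).round(1))
print(Rn.from_rotvec(state()["tcp_rot"]).as_matrix().round(3))
E
```

```text
[[624.4  -7.2  50. ]
 [562.8  11.9  65. ]]
[[ 750.6  183.6   50. ]
 [ 720.2 -215.8   50. ]
 [ 496.9 -197.1   50. ]
 [ 524.9  203.1   50. ]]
[[-0.    -0.274 -0.962]
 [-0.001 -0.962  0.274]
 [-1.     0.001 -0.   ]]
```

View pics/b_crop.png

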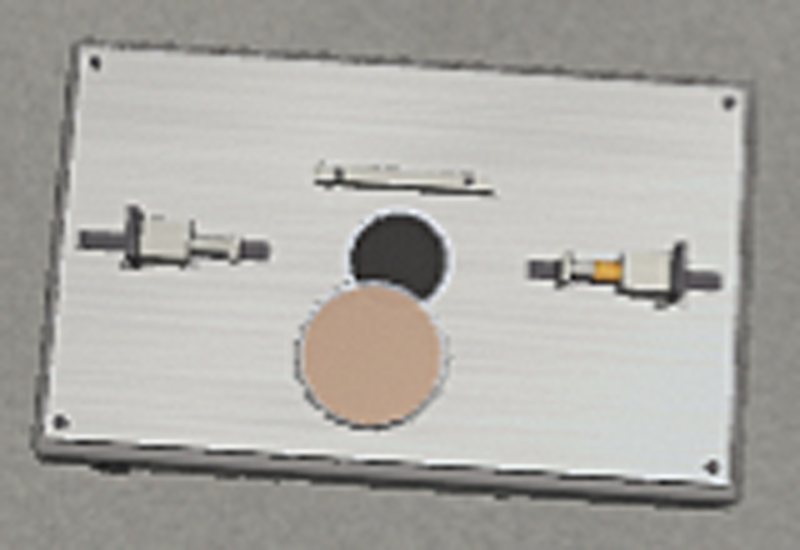

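The crop confirms it: the amber-clear dish is at crop (370,355), overlapping the window's near edge. The fence is above it, the plain stop is on the left and the sprung stop with the brass screw is on the right. Next I'll work out the route to a viewpoint.

Run:
```python
from h import *
c=camera("wrist");R=np.array(c["R"]);p=-R.T@c["t"];s=state()
T=Rn.from_rotvec(s["tcp_rot"]).as_matrix()
print("cam in tool",(T.T@(p-s["tcp_pos"])).round(1),"fwd in tool",(T.T@R[2]).round(3), "right",(T.T@R[0]).round(3))
# delta to viewpoint
tgt=np.array([560,0,300.]);print((T.T@(tgt-s["tcp_pos"])).round(0))
```

```text
cam in tool [-123.9   -0.3  -65.3] fwd in tool [0.966 0.    0.258] right [-0.  1. -0.]
[ -50.  446. -539.]
```

```bash
python3 -m creep '[[1,-0.2,1.75,-2.3,0],[1,-0.2,1.75,-2.3,0],[1,-0.2,1.75,-2.3,0],[1,-0.2,1.75,-2.3,0],[1,-0.2,1.75,-2.3,0]]'
python3 -m creep '[[1,-0.2,1.75,-2.3,0],[1,-0.2,1.75,-2.3,0],[1,-0.2,1.75,-2.3,0],[1,-0.2,1.75,-2.3,0],[1,-0.2,1.75,-2.3,0]]'
python3 -m creep '[[1,-0.2,1.75,-2.3,0],[1,-0.2,1.75,-2.3,0],[1,-0.2,1.75,-2.3,0],[1,-0.2,1.75,-2.3,0],[1,-0.2,1.75,-2.3,0]]'
python3 -m creep '[[1,-0.2,1.75,-2.3,0],[1,-0.2,1.75,-2.3,0],[1,-0.2,1.75,-2.3,0],[1,-0.2,1.75,-2.3,0],[1,-0.2,1.75,-2.3,0]]'
python3 -m creep '[[1,-0.2,1.75,-2.3,0],[1,-0.2,1.75,-2.3,0],[1,-0.2,1.75,-2.3,0],[1,-0.2,1.75,-2.3,0],[1,-0.2,1.75,-2.3,0]]'
python3 -m creep '[[0,0,0,0,-0.1],[0,0,0,0,-0.1],[0,0,0,0,0],[0,0,0,0,0]]'
```

```text
t: 0.67
tcp_pos: [251.6, 460.1, 260.3]
tcp_rot: [-2.073, 0.29, 2.073]
wrist_force: [1.1, -1.0, 0.0]
finger_gap: 85.2
t: 1.08
tcp_pos: [338.2, 344.4, 270.5]
tcp_rot: [-2.073, 0.289, 2.073]
wrist_force: [-0.2, 0.4, -0.2]
finger_gap: 85.2
t: 1.5
tcp_pos: [424.9, 228.6, 280.5]
tcp_rot: [-2.073, 0.289, 2.072]
wrist_force: [0.9, -0.3, 0.2]
finger_gap: 85.2
t: 1.92
tcp_pos: [511.5, 112.9, 290.4]
tcp_rot: [-2.073, 0.29, 2.073]
wrist_force: [0.8, 0.4, 0.4]
finger_gap: 85.4
t: 2.33
tcp_pos: [598.2, -2.7, 300.3]
tcp_rot: [-2.073, 0.29, 2.073]
wrist_force: [0.5, 0.5, 1.5]
finger_gap: 85.3
t: 2.67
tcp_pos: [597.5, -1.5, 300.1]
tcp_rot: [-2.18, 0.088, 2.181]
wrist_force: [-0.9, 0.4, 0.3]
finger_gap: 42.8
```

Run:
```python
from h import *
c=camera("wrist");save("c_w.png",c["frame"],None,1.5)
np.save("c.npy",c,allow_pickle=True)
print(state()["joint_pos"].round(2))
```

```text
[ 0.33  0.04  0.18  0.   -1.71  1.16]
```

View pics/c_w.png

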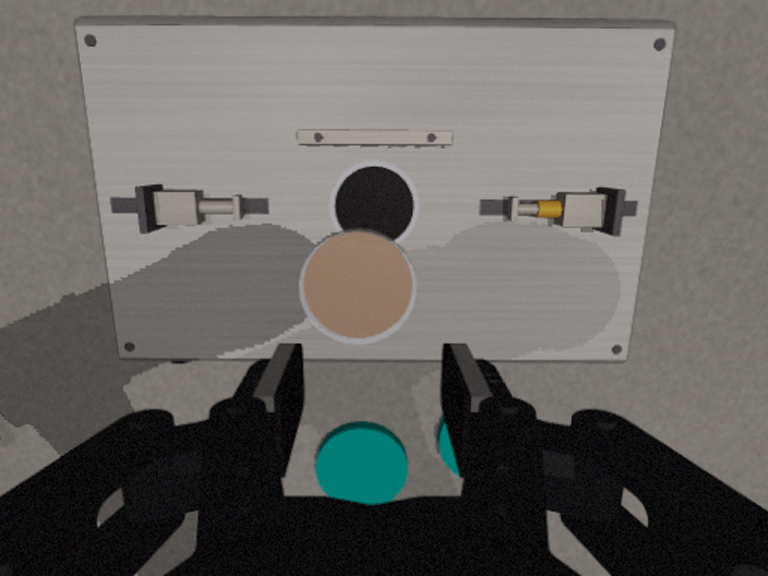

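The wrist view is clear in the 1.5x picture: window at (374,203), dish at (357,287), fence at (375,137), plain tab at (148,207), sprung tab at (613,210), and plate screws at the corners. Now the measurements.

```bash
cat > meas.py <<'E'
from h import *
def win(c,z=50.):
    f=c["frame"].astype(int);H=f.shape[0]
    m=((f.max(2)<60)).astype(np.uint8)
    n,l,s,ce=cv2.connectedComponentsWithStats(m)
    return f,m,n,l,s,ce
def comps(m,amin=60):
    n,l,s,ce=cv2.connectedComponentsWithStats(m.astype(np.uint8))
    return [(s[i],ce[i],l==i) for i in range(1,n) if s[i][4]>=amin]
def circ(c,mask,z):
    cs,_=cv2.findContours(mask.astype(np.uint8),cv2.RETR_EXTERNAL,cv2.CHAIN_APPROX_NONE)
    P=plane(c,max(cs,key=len).reshape(-1,2),z)[:,:2]
    A=np.c_[2*P,np.ones(len(P))];x=np.linalg.lstsq(A,(P**2).sum(1),rcond=None)[0]
    return x[:2],np.sqrt(x[2]+x[0]**2+x[1]**2)
E
python3 - <<'E'
from meas import *
c=np.load("c.npy",allow_pickle=True).item()
f=c["frame"].astype(int)
am=(f[...,0]-f[...,2]>30)&(f[...,0]<200)
for s,ce,m in comps(am,200): print("amber",s,ce.round(1),circ(c,m,[57]))
dk=f.max(2)<70
for s,ce,m in comps(dk,12):
    if s[1]<240: print("dark",s,ce.round(1),plane(c,[ce],50).round(1))
hs=[]
E
```

```text
amber [ 203  155   72   70 3956] [238.3 189.5] (array([565.38227639,  12.49103918]), np.float64(41.5144656382883))
dark [ 224  111   51   49 1903] [249.5 134.6] [[627.9  -5.6  50. ]]
dark [ 94 123  18  32 260] [100.3 137.1] [[639.  164.2  50. ]]
dark [395 125  18  32 273] [405.8 139.4] [[ 608.3 -183.4   50. ]]
dark [129 127  18   9  46] [134.6 130.7] [[642.9 123.9  50. ]]
dark [369 128   9  22  72] [373.4 137.5] [[ 613.4 -146.3   50. ]]
dark [160 130   6  15  58] [162.  137.1] [[633.2  93.9  50. ]]
dark [335 131   7  15  71] [337.8 137.9] [[ 616.1 -105.7   50. ]]
dark [131 137   5  12  30] [132.9 143.7] [[628.4 128.3  50. ]]
dark [ 83 228   7   6  31] [ 85.8 230.7] [[527.4 204.7  50. ]]
dark [    0   229   512   155 45130] [251.7 330. ] [[368.5  12.   50. ]]
dark [ 87 239  45   3  74] [112.2 239.5] [[513.3 174.3  50. ]]
```

Run:
```python
from meas import *
c=np.load("c.npy",allow_pickle=True).item()
f=c["frame"].astype(int)
g=f.mean(2)
pts=[]
for u,v in [(60,27.3),(439.3,29.3),(411.3,233),(86,231)]:
    u0,v0=int(round(u))-6,int(round(v))-6; w=g[v0:v0+13,u0:u0+13]; W=np.clip(130-w,0,None)
    yy,xx=np.mgrid[0:13,0:13]; pts.append((u0+(W*xx).sum()/W.sum(),v0+(W*yy).sum()/W.sum()))
P=plane(c,pts,50)[:,:2];print(np.round(pts,1),P.round(1))
for i in range(4): print(np.linalg.norm(P[i]-P[i-1]).round(1))
C=P.mean(0); ydir=(P[0]-P[1])+(P[3]-P[2]); ydir/=np.linalg.norm(ydir); xdir=(P[0]-P[3])+(P[1]-P[2]);xdir/=np.linalg.norm(xdir)
print("C",C,"y",ydir,"x",xdir)
# window upper arc
m=[m for s,ce,m in comps(f.max(2)<70,1000) if s[1]<200][0]
cs,_=cv2.findContours(m.astype(np.uint8),cv2.RETR_EXTERNAL,cv2.CHAIN_APPROX_NONE)
q=max(cs,key=len).reshape(-1,2); q=q[q[:,1]<145]
Q=plane(c,q,50)[:,:2]
A=np.c_[2*Q,np.ones(len(Q))];x=np.linalg.lstsq(A,(Q**2).sum(1),rcond=None)[0];print("win",x[:2],np.sqrt(x[2]+x[0]**2+x[1]**2))
yaw=np.arctan2(xdir[1],xdir[0]);print("yaw",yaw,np.arctan2(-ydir[0],ydir[1]))
w=x[:2]; ex=np.array([np.cos(yaw),np.sin(yaw)]);ey=np.array([-ex[1],ex[0]])
d=np.array([565.4,12.5])-w;print("dish in win",d@ex,d@ey)
T=Rn.from_rotvec(state()["tcp_rot"]).as_matrix();print(np.degrees(np.arctan2(T[1,1],T[0,1])), "stage -y at",np.degrees(np.arctan2(-ey[1],-ey[0])))
t=state()["tcp_pos"][:2]-w;print("tcp",t@ex,t@ey)
```

```text
[[ 59.8  26.7]
 [439.3  29.2]
 [410.6 232.6]
 [ 85.9 231. ]] [[ 756.8  184.8]
 [ 722.2 -214.3]
 [ 492.7 -194.5]
 [ 527.1  204.6]]
230.5
400.6
230.4
400.6
C [624.70064443  -4.86704425] y [0.0861303  0.99628388] x [ 0.99628636 -0.08610157]
win [625.201927    -4.90494563] 28.65580095964883
yaw -0.08620831180300277 -0.08623715273447465
dish in win -61.078437569337616 12.191270202441487
-94.62007529044263 stage -y at -94.9393724252599
tcp -28.00677984247839 1.2108510100347458
```

```bash
python3 -m creep '[[0,0,-0.37,3.57,0.006],[0,0,-0.37,3.57,0],[0,0,-0.36,3.56,0],[0,3.5,0,0,0],[0,3.5,0,0,0]]'
python3 -m creep '[[0,3.5,0,0,0],[0,3.5,0,0,0],[0,3.5,0,0,0],[0,2,0,0,0],[0,1,0,0,0]]'
python3 -m creep '[[0,0.8,0,0,0],[0,0.6,0,0,0],[0,0.4,0,0,0],[0,0.0,0,0,0],[0,0,0,0,0]]'
python3 - <<'E'
from h import *
s=state();w=np.array([624.9,-4.9]);a=-.0862;ex=np.array([np.cos(a),np.sin(a)]);ey=np.array([-ex[1],ex[0]])
t=s["tcp_pos"][:2]-w;print("tcp",t@ex,t@ey,s["tcp_pos"][2])
c=camera("wrist");save("d_w.png",c["frame"],None,1.5)
E
```

```text
t: 3.13
tcp_pos: [491.7, 19.3, 233.3]
tcp_rot: [-2.186, 0.088, 2.167]
wrist_force: [0.7, 1.1, -0.9]
finger_gap: 43.0
t: 3.55
tcp_pos: [489.9, 18.2, 91.9]
tcp_rot: [-2.174, 0.094, 2.183]
wrist_force: [-0.2, -0.1, -0.8]
finger_gap: 43.1
t: 3.97
tcp_pos: [492.3, 18.4, 78.3]
tcp_rot: [-2.18, 0.091, 2.177]
wrist_force: [-0.6, 0.2, -0.0]
finger_gap: 42.9
tcp -134.11228905026164 11.802195792213247 78.33678164577982
```

View pics/d_w.png

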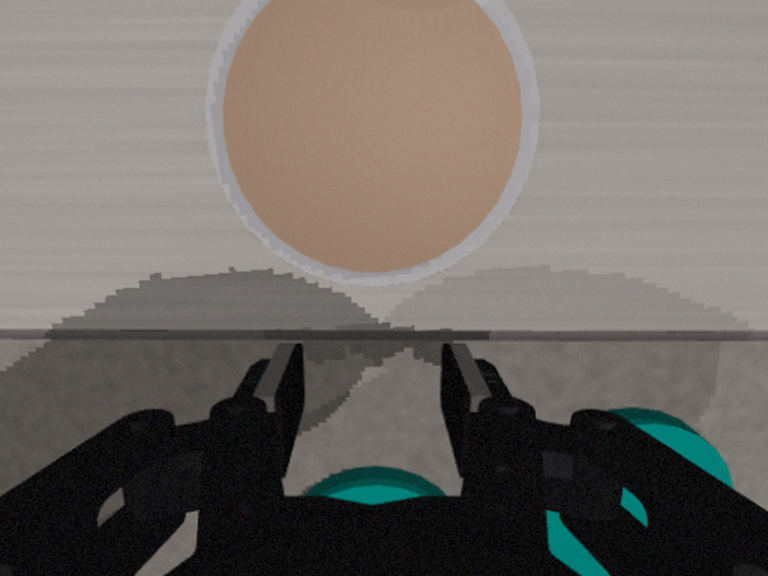

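```bash
python3 -m creep '[[0,0.3,0,0,0],[0,0.3,0,0,0],[0,0.1,0,0,0],[0,0,0,-0.5,0],[0,0,0,-0.5,0]]'
python3 -m creep '[[0,0,0,-0.5,0],[0,0,0,-0.4,0],[0,0,0,-0.3,0],[0,0,0,-0.3,0],[0,0,0,-0.3,0]]'
python3 - <<'E'
from h import *
s=state();w=np.array([624.9,-4.9]);a=-.0862;ex=np.array([np.cos(a),np.sin(a)]);ey=np.array([-ex[1],ex[0]])
t=s["tcp_pos"][:2]-w;print("tcp",t@ex,t@ey,s["tcp_pos"][2],s["wrist_force"])
c=camera("wrist");save("e_w.png",c["frame"],None,1.5)
E
```

```text
t: 4.43
tcp_pos: [502.1, 17.4, 70.4]
tcp_rot: [-2.179, 0.091, 2.178]
wrist_force: [-1.1, 0.1, 0.6]
finger_gap: 42.5
t: 4.85
tcp_pos: [519.9, 15.8, 70.2]
tcp_rot: [-2.178, 0.092, 2.179]
wrist_force: [-0.0, 0.7, -0.5]
finger_gap: 42.8
tcp -106.40194118915558 11.604785734830791 70.2335011635181 [-0.04301587  0.7046204  -0.49688488]
```

View pics/e_w.png

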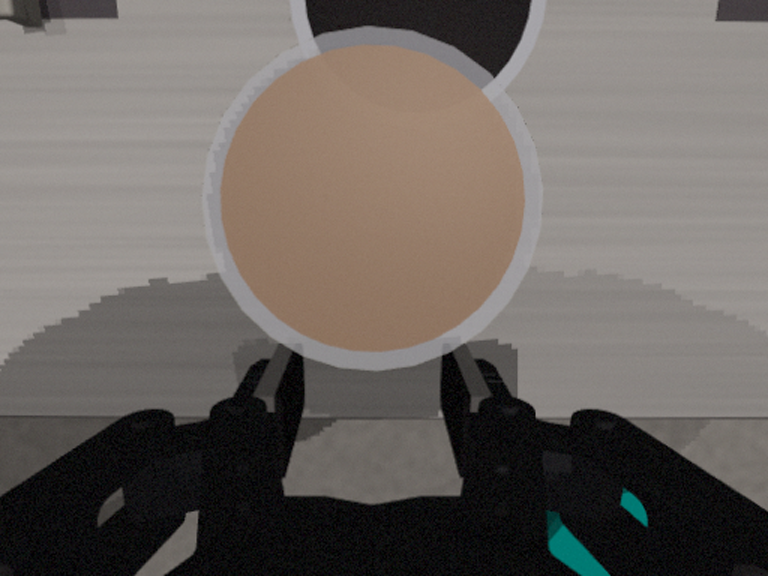

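The dish is just at the cradle and centred between the fingers. Now I push diagonally towards the window.

```bash
python3 -m creep '[[0,0,0.0,-0.3,0],[0,0,0.04,-0.3,0],[0,0,0.08,-0.4,0],[0,0,0.1,-0.4,0],[0,0,0.12,-0.4,0]]'
python3 -m creep '[[0,0,0.12,-0.4,0],[0,0,0.12,-0.4,0],[0,0,0.12,-0.4,0],[0,0,0.12,-0.4,0],[0,0,0.12,-0.4,0]]'
python3 -m creep '[[0,0,0.12,-0.4,0],[0,0,0.1,-0.3,0],[0,0,0,-0.1,0],[0,0,0,-0.1,0],[0,0,0,0,0]]'
cat > chk.py <<'E'
import sys
from meas import *
s=state();w=np.array([624.9,-4.9]);a=-.0862;ex=np.array([np.cos(a),np.sin(a)]);ey=np.array([-ex[1],ex[0]])
t=s["tcp_pos"][:2]-w;f=s["wrist_force"][:2];print("tcp",(t@ex).round(2),(t@ey).round(2),s["tcp_pos"][2].round(1),"F",(f@ex).round(2),(f@ey).round(2),s["wrist_force"][2].round(2),s["t"])
for n in ("wrist","top"):
    c=camera(n);f=c["frame"].astype(int)
    if n=="wrist": save(sys.argv[1],c["frame"],None,1.5)
    am=(f[...,0]-f[...,2]>25)&(f[...,0]<225)&(f[...,0]-f[...,2]<75)
    L=[x for x in comps(am,200) if n=="wrist" or (200<x[1][0]<310 and 130<x[1][1]<210)]
    if L:
        p,r=circ(c,max(L,key=lambda x:x[0][4])[2],57);d=p-w;print(n,"dish",(d@ex).round(2),(d@ey).round(2),"r",r.round(1))
E
python3 chk.py f_w.png
```

```text
t: 5.32
tcp_pos: [537.7, 10.9, 70.3]
tcp_rot: [-2.179, 0.091, 2.179]
wrist_force: [-1.0, 0.2, -0.2]
finger_gap: 42.7
t: 5.73
tcp_pos: [557.1, 3.2, 70.3]
tcp_rot: [-2.179, 0.092, 2.179]
wrist_force: [-1.0, -0.2, 0.1]
finger_gap: 42.7
t: 6.15
tcp_pos: [565.6, 0.4, 70.3]
tcp_rot: [-2.179, 0.092, 2.179]
wrist_force: [-0.2, 0.5, 0.8]
finger_gap: 43.0
tcp -59.49 0.17 70.3 F -0.2 0.52 0.83 6.15
wrist dish -8.79 0.36 r 42.1
top dish -30.58 133.35 r 65.5
```

View pics/f_w.png

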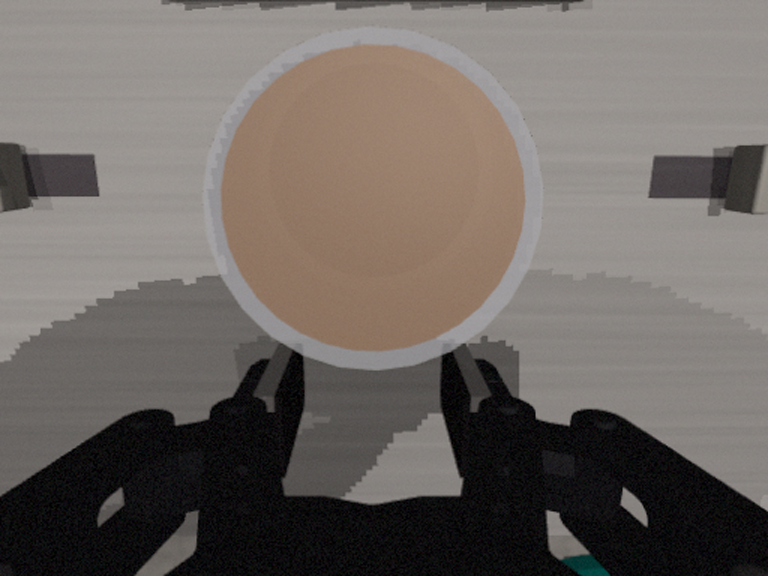

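The dish is centred in the cradle at stage (-8.8, 0.4), with 8.8 mm left to the fence, so I'm creeping in.

```bash
python3 -m creep '[[0,0,0,-0.2,0],[0,0,0.02,-0.2,0],[0,0,0,-0.15,0],[0,0,0,-0.1,0],[0,0,0,-0.05,0]]'
python3 -m creep '[[0,0,0,-0.05,0],[0,0,0,-0.05,0],[0,0,0,0,0],[0,0,0,0,0]]'
python3 chk.py g_w.png
```

```text
t: 6.67
tcp_pos: [572.6, -0.4, 70.3]
tcp_rot: [-2.179, 0.092, 2.179]
wrist_force: [-1.1, -0.1, 0.6]
finger_gap: 42.9
t: 7.0
tcp_pos: [573.5, -0.4, 70.3]
tcp_rot: [-2.179, 0.091, 2.179]
wrist_force: [0.2, 0.1, -0.3]
finger_gap: 42.8
tcp -51.57 0.03 70.3 F 0.21 0.12 -0.27 7.0
wrist dish -0.94 0.33 r 42.1
top dish 22.12 77.63 r 100.2
```

```bash
python3 -m creep '[[0,0,0,-0.04,0],[0,0,0,0,0],[0,0,0,0,0]]'
python3 -m creep '[[0,0,0,-0.04,0],[0,0,0,0,0],[0,0,0,0,0]]'
python3 -m creep '[[0,0,0,0,0],[0,0,0,0,0]]'
python3 chk.py h_w.png
```

```text
t: 7.35
tcp_pos: [573.9, -0.5, 70.3]
tcp_rot: [-2.179, 0.091, 2.179]
wrist_force: [-0.6, -0.3, -0.3]
finger_gap: 42.9
t: 7.6
tcp_pos: [574.3, -0.5, 70.3]
tcp_rot: [-2.179, 0.091, 2.179]
wrist_force: [-0.4, -0.0, 0.6]
finger_gap: 42.8
t: 7.77
tcp_pos: [574.3, -0.5, 70.3]
tcp_rot: [-2.179, 0.091, 2.179]
wrist_force: [-0.6, -0.6, 0.4]
finger_gap: 42.5
tcp -50.81 0.02 70.3 F -0.56 -0.68 0.39 7.7667
wrist dish -0.21 0.33 r 42.1
top dish -16.14 132.81 r 66.9
```

View pics/h_w.png

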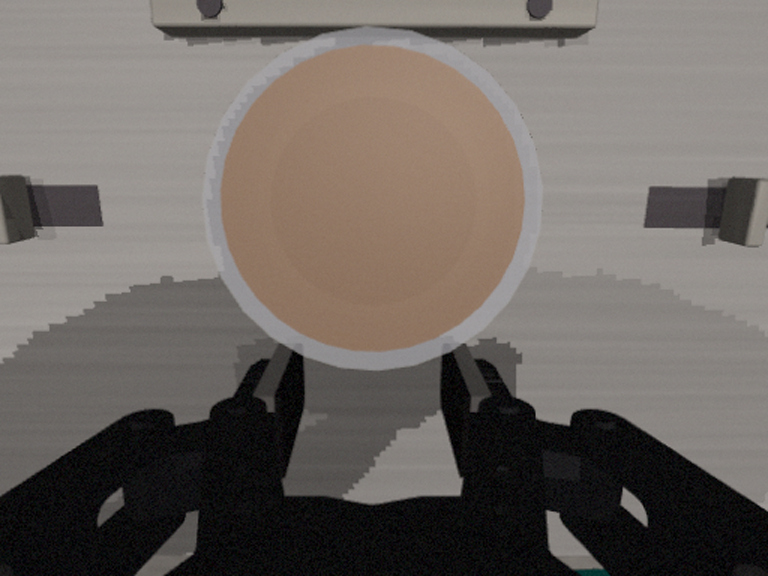

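```bash
python3 -m creep '[[0,0,0,-0.03,0],[0,0,0,0,0],[0,0,0,0,0]]'
python3 -m creep '[[0,0,0,-0.03,0],[0,0,0,0,0],[0,0,0,0,0]]'
python3 chk.py i_w.png
```

```text
t: 8.12
tcp_pos: [574.6, -0.5, 70.3]
tcp_rot: [-2.179, 0.091, 2.179]
wrist_force: [-1.3, -0.4, 0.6]
finger_gap: 42.6
t: 8.37
tcp_pos: [574.8, -0.6, 70.3]
tcp_rot: [-2.178, 0.092, 2.179]
wrist_force: [-1.0, -0.1, 0.9]
finger_gap: 42.7
tcp -50.29 -0.01 70.3 F -0.94 -0.23 0.87 8.3667
wrist dish 0.24 0.34 r 42.1
top dish 18.58 76.25 r 95.6
```

```bash
python3 -m creep '[[0,0,0,-0.03,0],[0,0,0,0,0],[0,0,0,0,0]]'
python3 -m creep '[[0,0,0,-0.03,0],[0,0,0,0,0],[0,0,0,0,0]]'
python3 chk.py j_w.png
```

```text
t: 8.72
tcp_pos: [575.0, -0.6, 70.3]
tcp_rot: [-2.178, 0.092, 2.179]
wrist_force: [-2.9, -0.3, 1.9]
finger_gap: 42.9
t: 8.97
tcp_pos: [575.1, -0.6, 70.2]
tcp_rot: [-2.178, 0.092, 2.18]
wrist_force: [-5.4, 1.1, 2.2]
finger_gap: 43.0
tcp -49.99 -0.04 70.2 F -5.5 0.6 2.24 8.9667
wrist dish 0.26 0.34 r 42.1
top dish -13.65 133.69 r 65.5
```

View pics/j_w.png

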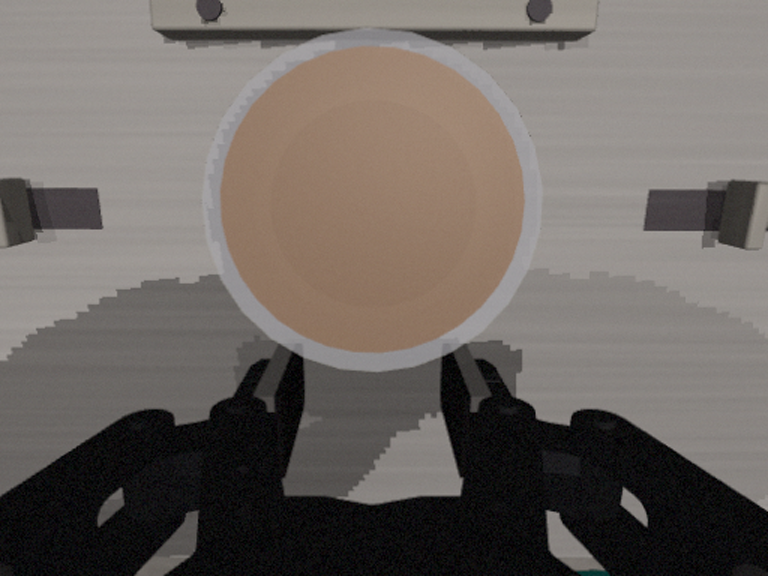

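The dish is seated: 5.5 N against the fence, and TCP travel has stopped. I back off, rise, shut the fingers and look at the plain stop.

```bash
python3 -m creep '[[0,0,0,0.1,0],[0,0,0,0.6,0],[0,0,0,1.5,0],[0,0,0,1,0],[0,-1,0,0,0]]'
python3 -m creep '[[-1,-3,0,0,0],[-1,-3,0,0,0],[-1,-3,-2,-2,0],[-1,0,-3,-2,0],[-1,0,-3,-2,0]]'
python3 -m creep '[[-1,0,-2,-2,0],[-1,0,0,0,0],[-1,0,0,0,0]]'
python3 chk.py k_w.png
```

```text
t: 9.48
tcp_pos: [541.6, 2.1, 78.7]
tcp_rot: [-2.176, 0.091, 2.181]
wrist_force: [0.8, -0.0, -0.4]
finger_gap: 42.3
t: 9.9
tcp_pos: [612.7, 77.6, 175.1]
tcp_rot: [-2.185, 0.09, 2.168]
wrist_force: [-0.1, 0.7, 0.6]
finger_gap: 0.2
t: 10.15
tcp_pos: [632.6, 96.0, 169.7]
tcp_rot: [-2.179, 0.091, 2.18]
wrist_force: [0.5, -0.4, -0.2]
finger_gap: -0.4
tcp -1.05 101.18 169.7 F 0.56 -0.3 -0.22 10.15
wrist dish 0.36 0.61 r 42.1
top dish 0.97 0.59 r 40.5
```

View pics/k_w.png

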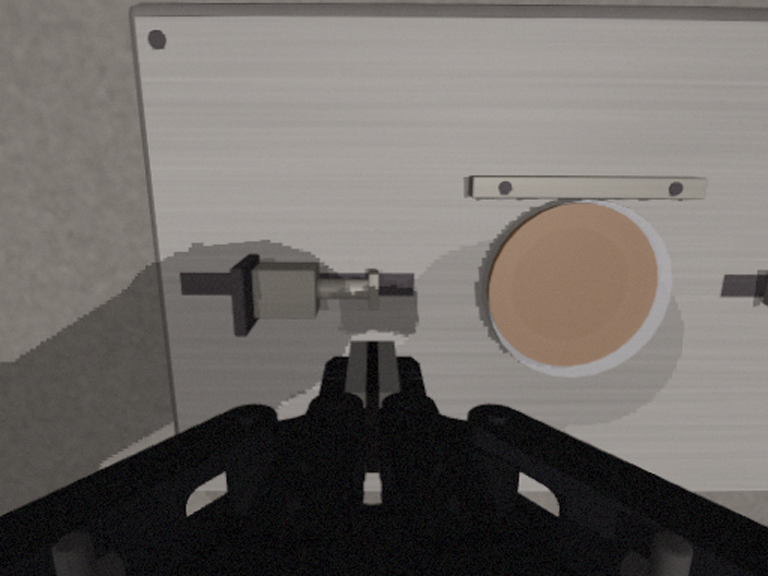

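Run:
```python
from meas import *
c=camera("wrist")
w=np.array([624.9,-4.9]);a=-.0862;ex=np.array([np.cos(a),np.sin(a)]);ey=np.array([-ex[1],ex[0]])
def st(uv,z):
    P=plane(c,np.array(uv)/1.5,z)[:,:2]-w; print((P@ex).round(1),(P@ey).round(1))
st([(232.5,271),(232.5,334)],84); st([(319,262),(319,318)],70); st([(379,270),(379,308)],65)
save("l.png",c["frame"],(110,150,300,240),4)
```

```text
[ 13.9 -15.8] [161.8 163.9]
[ 15.  -12.7] [124.9 125.6]
[10.1 -9.1] [96.6 96.5]
```

View pics/l.png

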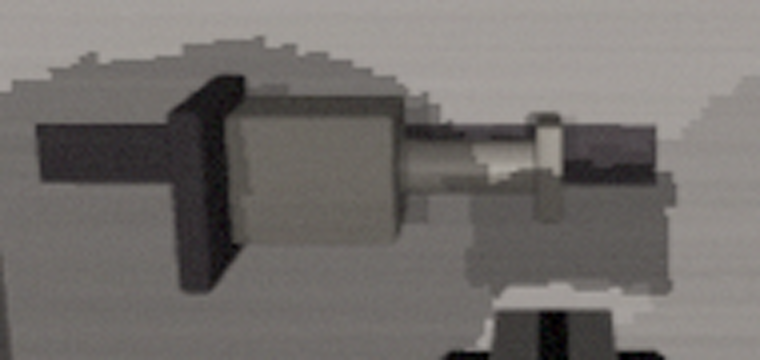

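```bash
python3 -m creep '[[-1,0,-3,-0.1,0],[-1,0,-3,0,0],[-1,0,-2.9,0,0],[-1,2,0,0,0],[-1,2.5,0,0,0]]'
python3 -m creep '[[-1,2.5,0,0,0],[-1,1.5,0,0,0],[-1,0.8,0,0,0],[-1,0,0,0,0],[-1,0,0,0,0]]'
python3 chk.py m_w.png
```

```text
t: 10.72
tcp_pos: [641.2, 185.0, 128.5]
tcp_rot: [-2.185, 0.087, 2.172]
wrist_force: [0.7, -0.4, -0.8]
finger_gap: -0.3
t: 11.13
tcp_pos: [640.5, 183.2, 78.7]
tcp_rot: [-2.18, 0.092, 2.177]
wrist_force: [-0.0, 0.6, 0.3]
finger_gap: 0.0
tcp -0.67 188.72 78.7 F -0.08 0.62 0.27 11.1333
top dish 0.47 0.53 r 40.8
```

View pics/m_w.png

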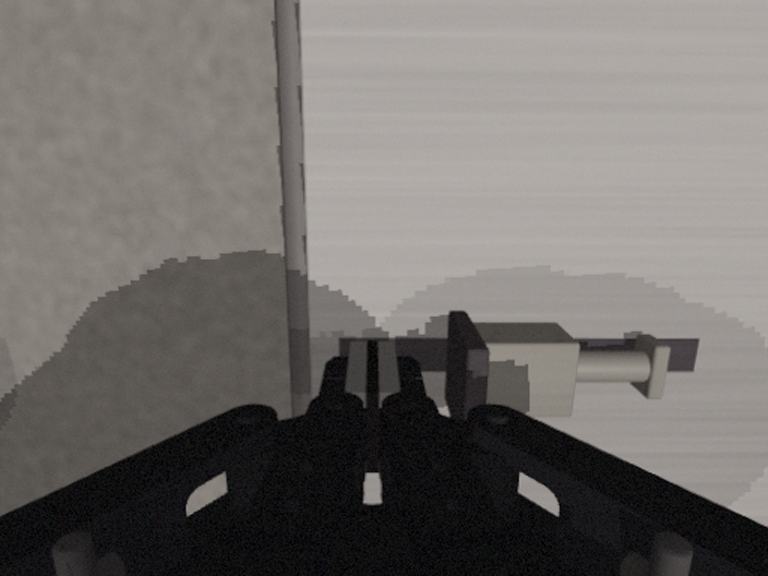

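```bash
python3 -m creep '[[-1,0,0.3,0,0],[-1,0,0.3,0,0],[-1,0,0.2,0,0],[-1,0,0.1,0,0],[-1,0,0.1,0,0]]'
python3 -m creep '[[-1,0,0.1,0,0],[-1,0,0.1,0,0],[-1,0,0.1,0,0]]'
python3 -m creep '[[-1,0,0.1,0,0],[-1,0,0.1,0,0],[-1,0,0.1,0,0]]'
python3 -m creep '[[-1,0,0.1,0,0],[-1,0,0.1,0,0],[-1,0,0.1,0,0]]'
```

```text
t: 11.65
tcp_pos: [639.3, 173.4, 77.5]
tcp_rot: [-2.179, 0.092, 2.178]
wrist_force: [0.6, 0.4, -0.1]
finger_gap: -0.2
t: 11.9
tcp_pos: [639.2, 171.8, 77.4]
tcp_rot: [-2.179, 0.089, 2.177]
wrist_force: [0.4, 5.4, -0.4]
finger_gap: -0.2
t: 12.15
tcp_pos: [638.9, 169.0, 77.4]
tcp_rot: [-2.179, 0.088, 2.177]
wrist_force: [0.1, 4.5, 0.5]
finger_gap: 0.0
t: 12.4
tcp_pos: [638.7, 166.0, 77.4]
tcp_rot: [-2.179, 0.088, 2.177]
wrist_force: [0.1, 5.1, -0.2]
finger_gap: -0.1
```

```bash
python3 -m creep '[[-1,0,0.3,0,0],[-1,0,0.4,0,0],[-1,0,0.4,0,0],[-1,0,0.4,0,0],[-1,0,0.4,0,0]]'
python3 -m creep '[[-1,0,0.4,0,0],[-1,0,0.4,0,0],[-1,0,0.4,0,0],[-1,0,0.3,0,0],[-1,0,0.2,0,0]]'
python3 -m creep '[[-1,0,0.1,0,0],[-1,0,0,0,0]]'
python3 chk.py n_w.png
```

```text
t: 12.82
tcp_pos: [637.0, 146.9, 77.4]
tcp_rot: [-2.179, 0.088, 2.177]
wrist_force: [0.1, 5.0, 0.6]
finger_gap: -0.1
t: 13.23
tcp_pos: [635.5, 129.5, 77.4]
tcp_rot: [-2.179, 0.089, 2.178]
wrist_force: [0.1, 5.0, 0.3]
finger_gap: 0.1
t: 13.4
tcp_pos: [635.4, 128.1, 77.4]
tcp_rot: [-2.179, 0.091, 2.178]
wrist_force: [-0.3, 5.1, -0.3]
finger_gap: -0.4
tcp -0.97 133.44 77.4 F -0.69 5.07 -0.26 13.4
wrist dish -1.05 15.52 r 31.4
top dish 0.47 0.53 r 40.8
```

View pics/n_w.png

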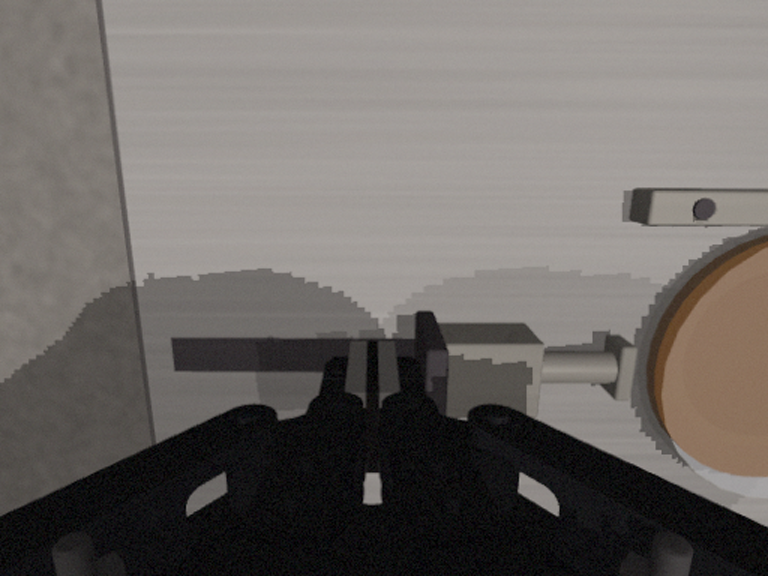

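Run:
```python
from meas import *
c=camera("wrist")
w=np.array([624.9,-4.9]);a=-.0862;ex=np.array([np.cos(a),np.sin(a)]);ey=np.array([-ex[1],ex[0]])
save("o.png",c["frame"],(330,190,512,330),4)
b=np.array([[12,45,65],[12,45,50.]]);
for X in ([9,45,65],[-9,45,65],[0,45,65],[0,45,50],[0,45,58]):
    P=np.r_[w+ex*X[0]+ey*X[1],X[2]];print(X,((proj(c,P)[0]-[330,190])*4).round(0))
```

```text
[9, 45, 65] [459. 165.]
[-9, 45, 65] [434. 310.]
[0, 45, 65] [446. 239.]
[0, 45, 50] [378. 187.]
[0, 45, 58] [413. 214.]
```

View pics/o.png

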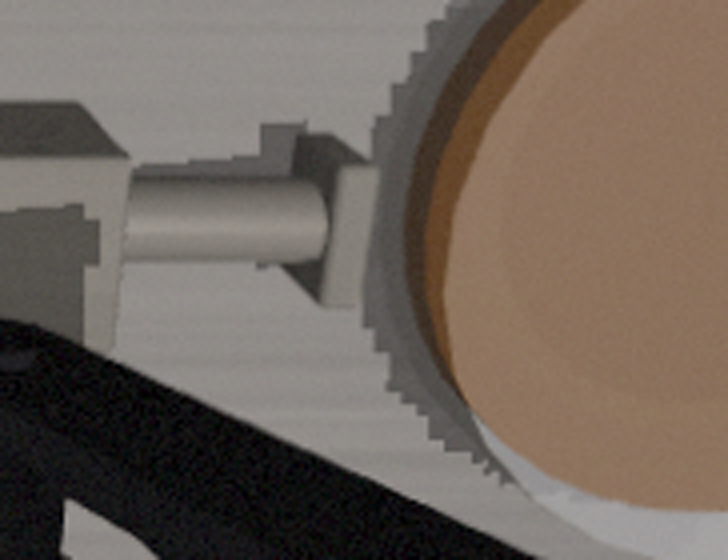

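```bash
python3 -m creep '[[-1,0,0.1,0,0],[-1,0,0.1,0,0],[-1,0,0.1,0,0],[-1,0,0.1,0,0],[-1,0,0.1,0,0]]'
python3 -m creep '[[-1,0,0,0,0]]'
python3 chk.py p_w.png
python3 -m creep '[[-1,0,0.1,0,0],[-1,0,0,0,0]]'
python3 chk.py p2_w.png
```

```text
t: 13.97
tcp_pos: [635.0, 123.1, 77.4]
tcp_rot: [-2.179, 0.091, 2.179]
wrist_force: [-1.1, 3.6, 0.7]
finger_gap: -0.0
t: 14.05
tcp_pos: [635.0, 123.0, 77.4]
tcp_rot: [-2.179, 0.091, 2.179]
wrist_force: [-0.8, 4.9, 0.9]
finger_gap: 0.1
tcp -0.97 128.26 77.4 F -1.26 4.85 0.86 14.05
wrist dish -0.61 13.95 r 33.3
top dish 0.54 0.54 r 40.7
t: 14.32
tcp_pos: [634.9, 121.9, 77.4]
tcp_rot: [-2.179, 0.091, 2.179]
wrist_force: [-1.7, 4.4, 1.4]
finger_gap: 0.4
tcp -1.0 127.23 77.4 F -2.03 4.21 1.42 14.3167
wrist dish -0.97 13.93 r 33.4
top dish 0.55 0.55 r 40.8
```

View pics/p2_w.png

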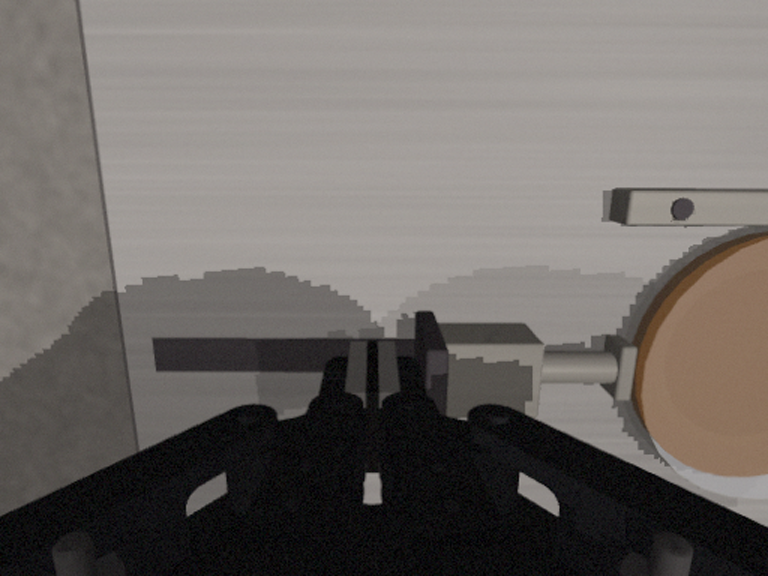

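```bash
python3 -m creep '[[-1,0,0.1,0,0],[-1,0,0,0,0]]'|tail -2|head -1
python3 chk.py q1.png
python3 -m creep '[[-1,0,0.07,0,0],[-1,0,0,0,0]]'|tail -2|head -1
python3 chk.py q2.png
python3 - <<'E'
import cv2
im=cv2.imread('pics/q2.png')[280:520,480:768];cv2.imwrite('pics/q2c.png',cv2.resize(im,None,fx=2.7,fy=2.5))
E
```

```text
wrist_force: [-1.3, 4.5, 0.2]
tcp -0.96 126.22 77.4 F -1.68 4.33 0.19 14.5833
wrist dish -1.07 13.75 r 33.7
top dish 0.47 0.53 r 40.8
wrist_force: [-1.7, 4.3, 1.3]
tcp -0.96 125.53 77.4 F -2.05 4.11 1.26 14.85
wrist dish -0.94 13.2 r 33.9
top dish 0.62 0.56 r 40.8
```

View pics/q2c.png

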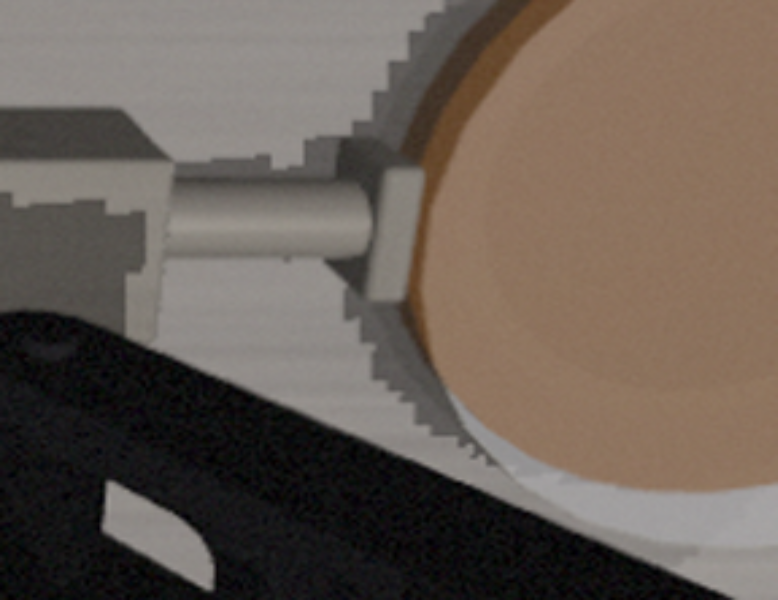

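```bash
for i in 1; do :; done; python3 -m creep '[[-1,0,0.08,0,0],[-1,0,0,0,0]]'|tail -2|head -1
python3 chk.py r1.png
python3 -m creep '[[-1,0,0.08,0,0],[-1,0,0,0,0]]'|tail -2|head -1
python3 chk.py r2.png
```

```text
wrist_force: [-0.9, 4.4, 1.0]
tcp -0.99 124.77 77.3 F -1.27 4.35 0.99 15.1167
wrist dish -0.78 13.01 r 34.1
top dish 0.39 0.48 r 40.7
wrist_force: [-1.8, 5.3, 0.8]
tcp -0.98 124.05 77.4 F -2.21 5.12 0.76 15.3833
wrist dish -1.07 12.17 r 34.0
top dish 0.73 -0.19 r 40.8
```

The top view shows the dish shifted about 0.7 mm on the last 0.8 mm step, so the plain stop is touching. Now I back off and view both stops from overhead.

```bash
python3 -m creep '[[-1,0,-0.5,0,0],[-1,0,-1.5,0,0],[-1,-3,0,0,0],[-1,-3,0,0,0],[-1,-3,2,0,0]]'
python3 -m creep '[[-1,-3,3,0,0],[-1,-3,3,0,0],[-1,0,3,0,0],[-1,0,3,0,0],[-1,0,0.4,0,0]]'
python3 -m creep '[[-1,0,0,0,0],[-1,0,0,0,0]]'
python3 chk.py s.png
```

```text
t: 15.9
tcp_pos: [634.4, 120.6, 167.3]
tcp_rot: [-2.179, 0.091, 2.183]
wrist_force: [1.6, -0.2, -0.7]
finger_gap: -0.1
t: 16.32
tcp_pos: [624.2, -7.6, 227.4]
tcp_rot: [-2.179, 0.097, 2.176]
wrist_force: [-0.4, -0.2, 0.2]
finger_gap: -0.1
t: 16.48
tcp_pos: [624.4, -3.8, 225.8]
tcp_rot: [-2.178, 0.093, 2.179]
wrist_force: [-0.0, 0.7, -0.4]
finger_gap: -0.2
tcp -0.58 1.04 225.8 F -0.09 0.74 -0.37 16.4833
wrist dish 0.2 -0.49 r 41.8
top dish -1.98 -0.93 r 38.1
```

View pics/s.png

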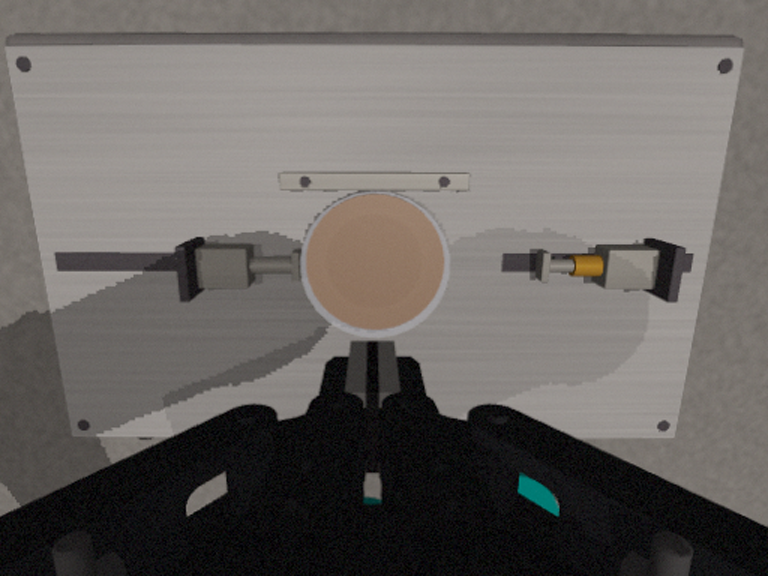

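Run:
```python
from meas import *
c=camera("wrist");g=c["frame"].astype(int).mean(2)
w=np.array([624.9,-4.9]);a=-.0862;ex=np.array([np.cos(a),np.sin(a)]);ey=np.array([-ex[1],ex[0]])
pts=[]
for u,v in np.array([(24,64),(725,66),(84,426),(663,426)])/1.5:
    u0,v0=int(round(u))-6,int(round(v))-6; W=np.clip(120-g[v0:v0+13,u0:u0+13],0,None)
    yy,xx=np.mgrid[0:13,0:13]; pts.append((u0+(W*xx).sum()/W.sum(),v0+(W*yy).sum()/W.sum()))
P=plane(c,pts,50)[:,:2];print("C",P.mean(0),P.round(1).tolist())
C=P.mean(0)
def st(n,uv,z):
    P=plane(c,np.array(uv)/1.5,z)[:,:2]-C; print(n,(P@ex).round(1),(P@ey).round(1))
st("plain nose top",[(300,262)],65);st("pl block inner",[(250,247)],70);st("pl block in bottom-right",[(262,260)],50);st("pl tab",[(179,248),(183,299)],84)
st("sp nose",[(537,251),(539,280)],65);st("sp block inner",[(601,250),(605,289)],70);st("sp tab",[(684,248),(680,299)],84)
st("dish",[(374,262)],60)
save("s1.png",c["frame"],(320,140,480,220),5);save("s2.png",c["frame"],(105,140,265,220),5)
```

```text
C [624.55991693  -4.81118337] [[756.9, 184.8], [722.3, -214.4], [526.5, 204.9], [492.5, -194.6]]
plain nose top [3.1] [44.6]
pl block inner [13.] [72.6]
pl block in bottom-right [1.] [70.6]
pl tab [ 14.9 -14.4] [108.4 109. ]
sp nose [10.2 -7.5] [-95.9 -98.7]
sp block inner [ 12.  -11.6] [-131.6 -136.9]
sp tab [ 16.  -13.5] [-171.1 -173.8]
dish [2.1] [0.6]
```

View pics/s1.png

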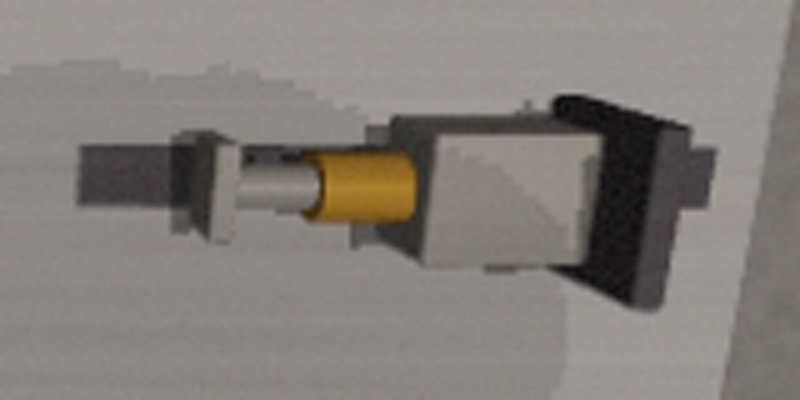

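View pics/s2.png

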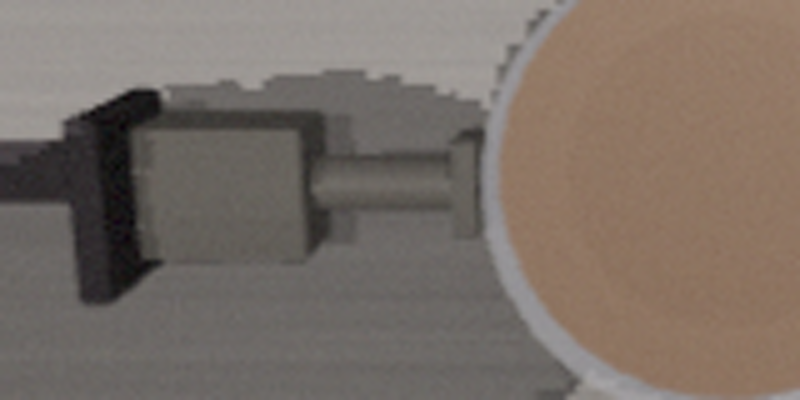

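Run:
```python
from meas import *
c=camera("wrist")
C=np.array([624.8,-4.9]);a=-.0862;ex=np.array([np.cos(a),np.sin(a)]);ey=np.array([-ex[1],ex[0]])
def st(n,uv,z):
    P=plane(c,np.array(uv),z)[:,:2]-C; print(n,(P@ex).round(1),(P@ey).round(1))
st("nose",[(362.4,178)],65);st("block",[(406,178)],70);st("tab out",[(455.6,178)],84);st("brass l",[(382,176)],62)
print(plane(c,[(362.4,178)],65))
```

```text
nose [0.3] [-100.6]
block [1.6] [-137.4]
tab out [5.] [-172.4]
brass l [1.6] [-119.3]
[[ 616.4645448  -105.11117104   65.        ]]
```

Measured: the plain nose is on the dish. The sprung tab is at y≈-173 and its nose at -100.6, which puts the setting at about 6 mm. First dish contact should come after about 55 mm of travel, and about 59 mm for mid-stroke. Moving outside the sprung tab.

```bash
python3 -m creep '[[-1,0,3.9,-0.1,0],[-1,0,4,0,0],[-1,0,4,0,0],[-1,0,4,0,0],[-1,0,4.1,0,0]]'
python3 -m creep '[[-1,3,0.1,0,0],[-1,3,0,0,0],[-1,3,0,0,0],[-1,2,0,0,0],[-1,1.5,0,0,0]]'
python3 -m creep '[[-1,1.3,0,0,0],[-1,0.8,0,0,0],[-1,0,0,0,0],[-1,0,0,0,0]]'
python3 chk.py t.png
```

```text
t: 17.1
tcp_pos: [608.6, -204.0, 226.3]
tcp_rot: [-2.18, 0.09, 2.179]
wrist_force: [1.9, -0.5, 0.3]
finger_gap: -0.2
t: 17.52
tcp_pos: [607.6, -203.5, 97.9]
tcp_rot: [-2.174, 0.09, 2.183]
wrist_force: [-0.7, -0.3, -0.6]
finger_gap: 0.1
t: 17.85
tcp_pos: [608.9, -204.1, 80.7]
tcp_rot: [-2.179, 0.091, 2.179]
wrist_force: [-0.6, 0.2, 0.3]
finger_gap: -0.1
tcp 1.18 -199.87 80.7 F -0.57 0.18 0.3 17.85
```

View pics/t.png

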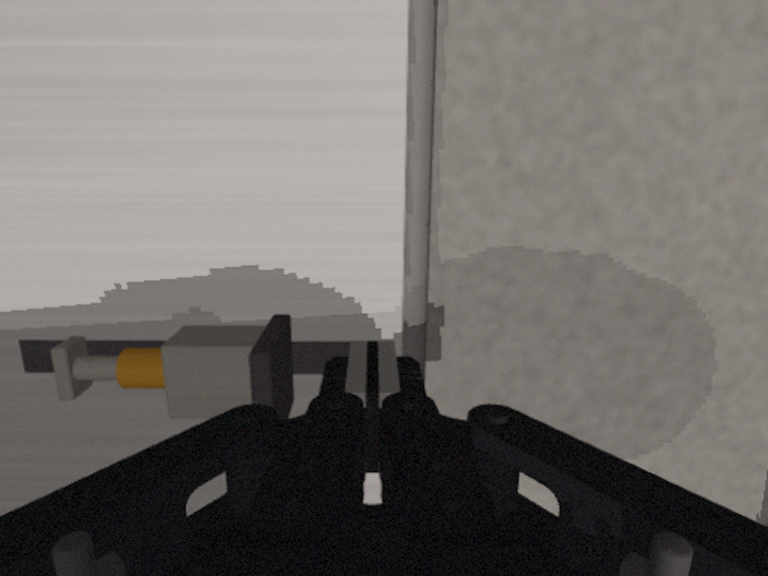

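```bash
python3 -m creep '[[-1,0.3,-0.3,0.1,0],[-1,0,-0.3,0,0],[-1,0,-0.2,0,0],[-1,0,-0.1,0,0],[-1,0,-0.1,0,0]]'
python3 -m creep '[[-1,0,-0.1,0,0],[-1,0,-0.1,0,0]]'
python3 -m creep '[[-1,0,-0.1,0,0],[-1,0,-0.1,0,0]]'
python3 -m creep '[[-1,0,-0.1,0,0],[-1,0,-0.1,0,0]]'
python3 chk.py u.png
```

```text
t: 18.37
tcp_pos: [608.5, -194.0, 77.5]
tcp_rot: [-2.179, 0.091, 2.178]
wrist_force: [-0.0, 0.2, 0.7]
finger_gap: -0.1
t: 18.53
tcp_pos: [608.6, -192.2, 77.3]
tcp_rot: [-2.179, 0.091, 2.179]
wrist_force: [0.3, 0.1, -0.2]
finger_gap: -0.4
t: 18.7
tcp_pos: [608.7, -190.8, 77.4]
tcp_rot: [-2.179, 0.093, 2.179]
wrist_force: [-0.1, -5.3, -2.5]
finger_gap: 0.1
t: 18.87
tcp_pos: [608.8, -189.3, 77.4]
tcp_rot: [-2.179, 0.094, 2.179]
wrist_force: [0.7, -4.8, -1.2]
finger_gap: 0.0
tcp -0.18 -185.12 77.4 F 1.1 -4.75 -1.15 18.8667
wrist dish -1.68 -123.11 r 7.8
top dish 107.01 -136.31 r 70.1
```

```bash
python3 -m creep '[[-1,0,-0.4,0,0],[-1,0,-0.4,0,0],[-1,0,-0.4,0,0],[-1,0,-0.4,0,0],[-1,0,-0.4,0,0]]'
python3 -m creep '[[-1,0,-0.4,0,0],[-1,0,-0.4,0,0],[-1,0,-0.4,0,0],[-1,0,-0.4,0,0],[-1,0,-0.4,0,0]]'
python3 -m creep '[[-1,0,-0.2,0,0],[-1,0,-0.1,0,0],[-1,0,-0.1,0,0],[-1,0,0,0,0]]'
python3 chk.py v.png
```

```text
t: 19.38
tcp_pos: [610.5, -169.0, 77.3]
tcp_rot: [-2.179, 0.093, 2.179]
wrist_force: [1.2, -5.1, -2.1]
finger_gap: 0.1
t: 19.8
tcp_pos: [612.2, -149.1, 77.3]
tcp_rot: [-2.179, 0.093, 2.179]
wrist_force: [1.5, -6.0, -1.3]
finger_gap: 0.1
t: 20.13
tcp_pos: [612.6, -144.7, 77.3]
tcp_rot: [-2.179, 0.092, 2.179]
wrist_force: [1.1, -4.3, -0.4]
finger_gap: 0.2
tcp -0.2 -140.35 77.3 F 1.52 -4.23 -0.44 20.1333
wrist dish -1.57 -22.26 r 26.3
top dish 98.87 -68.88 r 68.8
```

View pics/v.png

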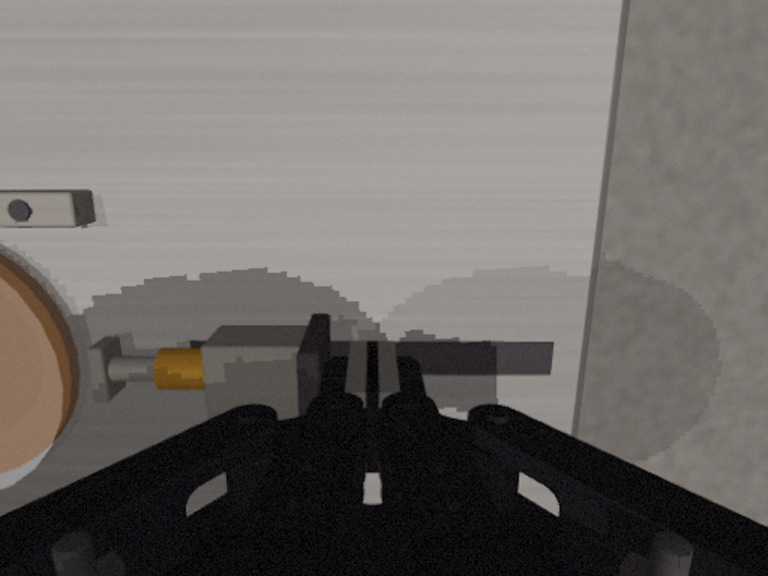

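The tool carries the stop, so the nose should stay fixed in the wrist image at 1.5x (90-133, 340-400) until it compresses. That gives me a direct compression gauge. Stepping in.

```bash
cat > nose.py <<'E'
import sys
from meas import *
s=state();C=np.array([624.8,-4.9]);a=-.0862;ex=np.array([np.cos(a),np.sin(a)]);ey=np.array([-ex[1],ex[0]])
t=s["tcp_pos"][:2]-C;f=s["wrist_force"][:2]
c=camera("wrist");g=cv2.cvtColor(c["frame"],cv2.COLOR_RGB2GRAY)
save(sys.argv[1],c["frame"],(20,190,240,290),3.5)
if len(sys.argv)>2: cv2.imwrite("tn.png",g[222:268,58:86]);cv2.imwrite("tb.png",g[228:262,104:150])
out=[]
for n,(x0,y0) in (("tn.png",(40,210)),("tb.png",(94,220))):
    T=cv2.imread(n,0);m=cv2.matchTemplate(g[y0:y0+T.shape[0]+22,x0:x0+T.shape[1]+(60 if n=="tn.png" else 20)],T,cv2.TM_CCOEFF_NORMED)
    _,v,_,(x,y)=cv2.minMaxLoc(m);d=0
    if 0<x<m.shape[1]-1:
        l,q,r=m[y,x-1:x+2];d=.5*(l-r)/(l-2*q+r)
    out+=[round(x0+x+d,2),round(float(v),3)]
print("tcp y",(t@ey).round(2),"F",(f@ey).round(2),"nose,brass",out,"t",s["t"])
E
python3 nose.py w0.png init
python3 -m creep '[[-1,0,-0.1,0,0],[-1,0,-0.1,0,0],[-1,0,-0.1,0,0],[-1,0,-0.1,0,0],[-1,0,0,0,0]]' | grep force
python3 nose.py w1.png
python3 -m creep '[[-1,0,-0.1,0,0],[-1,0,-0.1,0,0],[-1,0,0,0,0]]'| grep force
python3 nose.py w2.png
python3 -m creep '[[-1,0,-0.1,0,0],[-1,0,0,0,0]]'| grep force
python3 nose.py w3.png
```

```text
tcp y -140.32 F -4.13 nose,brass [np.float32(58.0), 1.0, np.float32(104.0), 1.0] t 20.2333
wrist_force: [2.1, -4.7, -0.5]
tcp y -136.19 F -4.5 nose,brass [np.float32(58.26), 0.899, np.float32(104.38), 0.813] t 20.7
wrist_force: [1.5, -4.7, -1.2]
tcp y -134.17 F -4.58 nose,brass [np.float32(58.12), 0.875, np.float32(104.26), 0.789] t 21.0
wrist_force: [3.1, -4.2, -0.1]
tcp y -133.19 F -3.9 nose,brass [np.float32(58.16), 0.86, np.float32(103.81), 0.769] t 21.2167
```

View pics/w3.png

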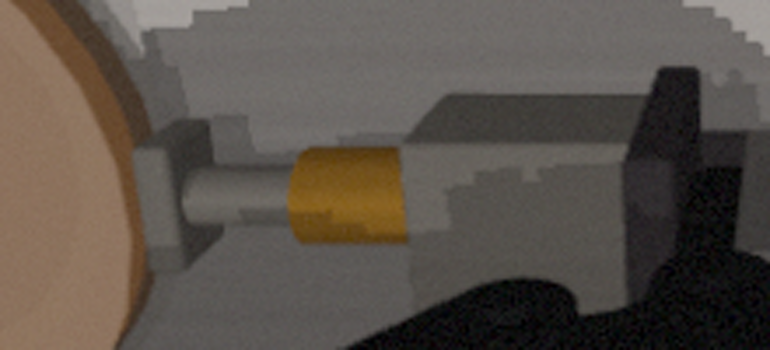

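```bash
python3 -m creep '[[-1,0,-0.1,0,0],[-1,0,0,0,0]]' | grep force
python3 nose.py x1.png
python3 -m creep '[[-1,0,-0.1,0,0],[-1,0,0,0,0]]'| grep force
python3 nose.py x2.png
python3 -m creep '[[-1,0,-0.1,0,0],[-1,0,0,0,0]]'| grep force
python3 nose.py x3.png
```

```text
wrist_force: [0.8, -5.0, -1.2]
tcp y -132.13 F -4.92 nose,brass [np.float32(58.18), 0.832, np.float32(104.25), 0.779] t 21.4333
wrist_force: [2.8, -4.6, -2.0]
tcp y -131.28 F -4.38 nose,brass [np.float32(59.66), 0.816, np.float32(103.33), 0.747] t 21.65
wrist_force: [2.1, -5.7, -1.1]
tcp y -130.39 F -5.45 nose,brass [np.float32(61.46), 0.809, np.float32(103.88), 0.768] t 21.8667
```

View pics/x3.png

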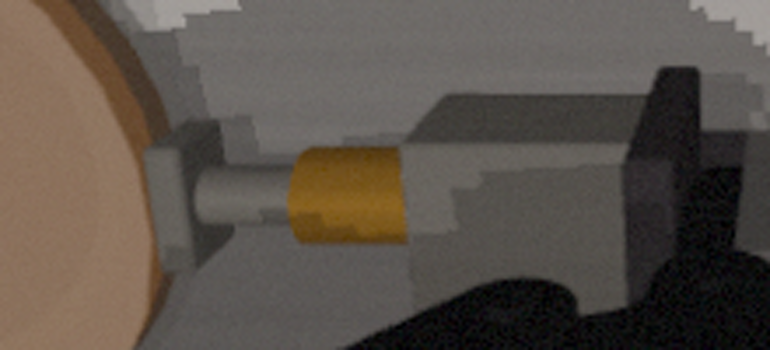

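The nose is now compressing: it has shifted 3.3 px, about 1.4 mm, while the dish has stopped. Aiming for about 4.3 mm.

```bash
python3 -m creep '[[-1,0,-0.1,0,0],[-1,0,-0.1,0,0],[-1,0,0,0,0]]' | grep force
python3 nose.py y1.png
python3 -m creep '[[-1,0,-0.1,0,0],[-1,0,0,0,0]]'| grep force
python3 nose.py y2.png
```

```text
wrist_force: [2.1, -5.6, -1.2]
tcp y -128.56 F -5.39 nose,brass [np.float32(65.32), 0.808, np.float32(103.89), 0.759] t 22.1667
wrist_force: [2.5, -7.5, -1.9]
tcp y -127.63 F -7.22 nose,brass [np.float32(67.22), 0.806, np.float32(103.26), 0.72] t 22.3833
```

View pics/y2.png

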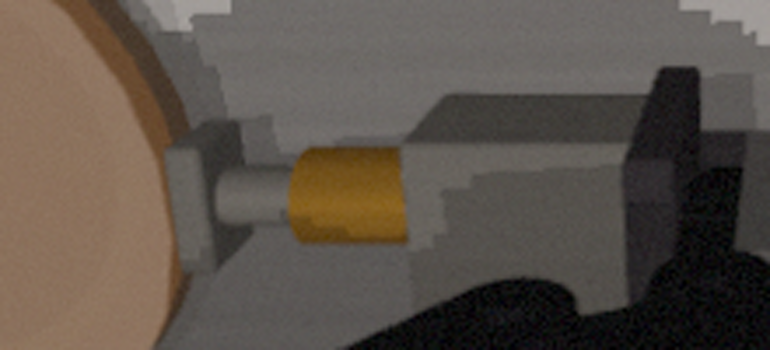

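About 4.2 mm compressed by both the image and TCP travel, and the force of 7.2 N matches 5 + 2.2. I retract and check from above.

```bash
python3 -m creep '[[-1,0,0.3,0,0],[-1,0,1,0,0],[-1,0,1,0,0],[-1,-3,0,0,0],[-1,-3,0,0,0]]'
python3 -m creep '[[-1,-3,0,0,0],[-1,-3,-3,0,0],[-1,-3,-4,0,0],[-1,0,-4,0,0],[-1,0,-4,0,0]]'
python3 -m creep '[[-1,0,0,0,0],[-1,0,0,0,0]]'
python3 chk.py z.png
```

```text
t: 22.85
tcp_pos: [610.1, -155.2, 135.4]
tcp_rot: [-2.172, 0.092, 2.184]
wrist_force: [0.4, -0.4, 0.6]
finger_gap: 0.1
t: 23.27
tcp_pos: [624.3, -11.4, 224.5]
tcp_rot: [-2.182, 0.091, 2.172]
wrist_force: [0.5, -0.4, -0.7]
finger_gap: 0.3
t: 23.43
tcp_pos: [623.6, -10.4, 221.5]
tcp_rot: [-2.179, 0.087, 2.181]
wrist_force: [0.4, -0.4, -0.0]
finger_gap: -0.2
tcp -0.79 -5.58 221.5 F 0.44 -0.33 -0.02 23.4333
wrist dish 0.18 -0.65 r 41.8
top dish -2.08 -0.15 r 38.1
```

View pics/z.png

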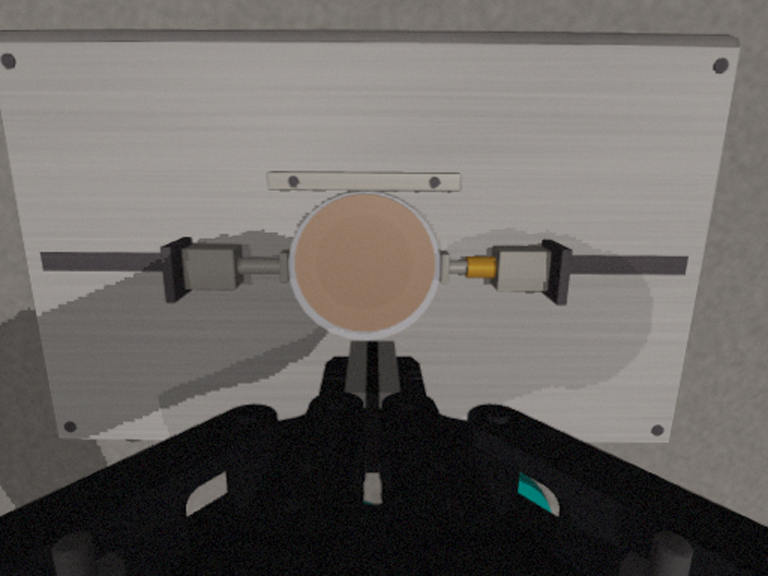

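Both noses are on the dish, at 1.5x (288,265) and (442,265). The dish is against the fence at stage (0.2, -0.65), the nose is part-way in, and the arm is clear. Handing in.

```bash
python3 -c "
from cell import hand_in
print(hand_in())"
```

```text
the job is handed in; nothing more can be done
None
```

I slid the dish to the fence with the half-open fingers as a cradle, pressing it with about 5.5 N at most. I then pushed the plain stop until it just moved the dish by about 0.7 mm, and pushed the sprung stop until its nose was part-way in. I handed it in at about 23.5 s of the 72 s.

**Last checks:**
- **Position:** the last overhead wrist view put the dish 0.2 mm along x and -0.65 mm along y from the window's centre. It was against the fence, with both noses on it and the arm clear of everything.
- **Sprung nose:** it was about 4.2 mm into its 8 mm, by both the image and the tool travel. That should give about 2.2 N, and the tab force of 7.2 N agrees (5 N to slide plus 2.2 N).
- **Bystanders:** the arm never came near them, but I did not measure their positions again at the end.

**Checks that disagreed:**
- **Plain stop distance:** as it came up to the dish, the image and the tool travel differed by about 2.5 mm on how far it had to go. I set it by when the dish moved instead. Its bearing force on the dish was not measured directly.
- **Last top-camera reading:** it gave the dish x as -2.1 mm, with the fitted circle too small (38.1 mm instead of about 40.8 mm), so the gripper was probably hiding part of it. I relied on the wrist view.

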